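Hang the sanding paddle on the rack pin by its slot

TASK

Hang the sanding paddle on the headed pin of the sloping rack: slide the L-shaped slot sideways under the pin's head, then let the paddle down until the pin sits in the closed end of the slot, and leave it hanging straight down the slope, plate flat on the rack face and wooden grip outward. Leave the tape measure where it lies.

Things in the scene. Friction and masses are not known exactly. Their poses are not given: they have to be found in the camera images.
- paddle: Sanding paddle, 0.25 kg, lying on the bench, grip up: slick aluminium plate 150 x 60 x 6 mm with a beech grip on top. Origin: centre of the plate's underside; x along its length to the slotted end, z out of the grip's side. L-shaped slot, 14 mm wide, right through: opens on the -y edge, runs across at x 30 to 44 mm as far as y = 7 mm, then turns to +x at y -7 to 7 mm and ends closed at x = 60 mm.
- slot_mouth (a point): Middle of the slot's open mouth in the paddle's -y edge: paddle x = 37, y = -30, z = 0 mm (underside). Same axes as the paddle.
- slot_end (a point): Where the pin's axis stands in the paddle when the pin sits in the closed end of the slot: paddle x = 56, y = 0, z = 0 mm (underside). Same axes as the paddle. The cross part of the slot lies 19 mm nearer the grip.
- grip (a point): Middle of the beech grip: paddle x = -23, y = 0, z = 24 mm. Same axes as the paddle. The grip is 74 mm long (x), 30 mm wide (y) and 36 mm high, standing on the plate from z = 6 to 42 mm.
- rack_face: Plywood face of a fixed rack, leaning back so that it slopes 40 degrees from level, x -155 to 40 mm, y -70 to 70 mm. Origin: where the axis of its only pin meets the face, 120 mm above the bench. x up the slope, y level (left, seen from in front), z out of the face along the pin. The pin is 8 mm thick; 16 to 24 mm out of the face it has a round head 20 mm across, too big for the slot.
- tape_measure: Yellow tape measure lying flat on the bench, loose, 66 x 83 x 36 mm; origin at the centre of its underside, z up. To be left where it lies.

How it is judged:
By the outcome, as a careful person would: the job done as asked, in the order asked, and still so for the second after the job is handed in, with the robot touching nothing.
It also fails if it takes over 40 s, if anything falls off the work surface, if the arm or the gripper's body presses on something with over 40 N, if the wrist force passes 120 N, or if a joint passes its speed limit or range.

ROBOT

A 6-joint arm with a two-finger parallel gripper is mounted at the origin on a cart in front of the work surface, level with it; the furniture and walls round the work are solid. World frame = base frame: x ahead of the robot, y to its left, z up, the work surface at z = 0. Lengths are in mm, angles in rad, forces in N, time in s.
With the tool pointing down it reaches from about 225 to 725 mm from the base axis. Payload 3.1 kg.
Tool frame: the origin (TCP) lies midway between the tips of the shut fingers; the grasp point (between the pads) lies 19 mm behind it; z points along the fingers, y is the line along which they close (so a half turn about z gives the same grasp; the last joint's range is limited). The gripper opens to 85 mm and grips with 20 to 120 N. Pads are 22 mm wide; open, the fingers measure 114 mm over their backs; the gripper's body (76 mm by 85 mm) begins 54 mm behind the grasp point. The pads swing forward as they close: fully open they stand 13 mm farther back than shut.
Start: joints at [-1.354, 0.048, 0.099, 1.622, 0, 1.443], TCP at [177.439, -494.098, 206.312] pointing down, gripper open.
Joint ranges: [-2.91, 2.91], [-0.99, 1.94], [-1.21, 1.42], [-2.12, 2.29], [-1.49, 1.47], [-3.14, 3.14]. Speed limits (rad/s): [2.79, 2.79, 3.14, 3.14, 3.14, 3.14].

INTERFACE

Orientations are given as [roll, pitch, yaw] about the fixed x, y, z axes, in that order (R = Rz(yaw) Ry(pitch) Rx(roll)).
In Python, from cell import readout, camera, calibration, workorder, spotter gives the robot as it stands.
- The arm moves only by the tool move_arm, never from a script. Its argument "increments" is a list of rows, each a list of 7 numbers: the opening, from 0 (shut) to 1 (fully open), then the shift along the tool's x, y, z in cm, then the turn, a rotation vector about the tool's x, y, z in rad. A call has exactly 8 rows; each row is the pose to reach, as a shift and turn from the pose commanded when the call began, along the tool's axes at that moment; what a row does not reach only later rows make up. A row lasts 1/12 s, in which the tool goes at most 41.7 mm and 7.16 degrees, less where a joint would pass 70% of its speed; a pose out of reach is approached as far as the arm can. A call with a gripper value outside its range is refused whole. The fingers move at their own pace and stop on an object; "squeeze" is the grip in N (left out, the last holds). Time passes only in rows, so rows that repeat a pose let the fingers close, or fill a call up. It gives the time, the measured TCP pose, the force, the opening and the grip force at its end, in the units of the state.
- readout.read_state(): the state, without advancing time (a new reading comes with each control period).
- camera(name): name is "side" or "top" or "wrist"; returns the picture (400x640x3 uint8, blue, green, red); there is no depth.
- calibration(name): a dict with "mtx" (3x3 intrinsics, pixels), "pose" (4x4, takes a point from camera to world coordinates). Camera axes: x right, y down, z forward; pixel columns grow to the right and rows downward; lengths in mm; the calibration is good to about 2 mm. A picture is of the moment at which its call begins: read the wrist's pose just before it. calibration takes no time and is no camera call; for the wrist camera it gives the pose at the moment of the call.
- workorder.finish_job(): hands the job in; it is judged then, once.
Trained networks look in the newest picture that a camera, given by its name, has taken for a name from the list of things; names that differ only in an ending like _2 or _b are one class to them, and where a whole thing is asked for, a point or a joint stands for the part that bears it (a point fixed in the world has none). Each returns a list of dicts, best first, with "confidence" (0 to 1); they miss things now and then, are a little off and sometimes report something else, mostly with a low value. They report only what shows in the picture. A call takes as long as a camera call.
- spotter.find_in(label, camera): "bbox" ([left, top, right, bottom] as shares, 0 to 1, of the picture: columns of its width, rows of its height, round what is visible of it).
- spotter.place_of(label, camera): "centre" ([row, column] as shares, 0 to 1, of the picture: columns of its width, rows of its height: a listed point, or the origin of a listed thing).
The state is a dict: "t": time; "q": joint angles; "qvel": joint speeds; "joint_efforts": joint torques, N m; "position": TCP position; "tool_rot": TCP orientation; "force": force on the tool from outside, world axes, zero at the start; "torque": the same for the moment, N m; "gripper_width": opening from 0.0 (shut) to 1.0 (fully open); "gripper_force": force on a finger pad.
Only numpy, scipy, OpenCV 4.12 (cv2) and the standard library are available. Lean on these libraries where they do the work, as an engineer would, in place of code of your own. Each camera call takes 0.05 s, during which the arm holds its last target. There are 200 camera calls.

## Working session

There is one attempt and no reset: what is moved stays moved. The work goes in short steps, Python scripts to look and compute and a tool call to move; the robot and the scene stay as the last step left them, time stands still between calls to the robot, and variables do not carry over. Pictures are saved under pics/ and viewed, at most 10 in all, crops included, and the job is handed in when it is done.

Besides the shell and the picture viewer there is one more tool, called after "Emit:" by a JSON object that holds its "api" and its "payload". move_arm: Moves the arm, as the interface text tells. Its arguments: {"type":"object","properties":{"increments":{"type":"array","items":{"type":"array","items":{"type":"number"}}},"squeeze":{"type":"number"}},"required":["increments"]}

```bash
ls; mkdir -p pics; cat > h.py <<'E'
import numpy as np,cv2
from scipy.spatial.transform import Rotation as R
from cell import readout,camera,calibration,workorder,spotter
def ray(name,u,v):
    c=calibration(name);P=np.array(c["pose"]);d=P[:3,:3]@np.linalg.solve(np.array(c["mtx"]),[u,v,1.]);return P[:3,3],d/np.linalg.norm(d)
def tri(obs):
    A=np.zeros((3,3));b=np.zeros(3)
    for n,u,v in obs:
        o,d=ray(n,u,v);M=np.eye(3)-np.outer(d,d);A+=M;b+=M@o
    return np.linalg.solve(A,b)
def atz(n,u,v,z):
    o,d=ray(n,u,v);return o+d*(z-o[2])/d[2]
def proj(n,p):
    c=calibration(n);P=np.array(c["pose"]);q=np.array(c["mtx"])@(P[:3,:3].T@(np.asarray(p,float)-P[:3,3]));return q[:2]/q[2]
E
python3 - <<'E'
from h import *
for n in("top","side"):
    im=camera(n);cv2.imwrite(f"pics/{n}0.png",im)
    for l in("paddle","slot_mouth","slot_end","grip","rack_face","tape_measure"):
        r=spotter.place_of(l,n)
        print(n,l,[(round(x["confidence"],2),round(x["centre"][1]*640,1),round(x["centre"][0]*400,1)) for x in r[:2]])
s=readout.read_state();print(s["t"],s["position"],s["tool_rot"])
E
```

```text
pics
top paddle [(0.6, 237.7, 214.2)]
top slot_mouth [(0.9, 252.8, 204.9)]
top slot_end [(0.76, 243.1, 195.8)]
top grip [(0.84, 239.8, 221.8)]
top rack_face [(0.88, 417.9, 182.6)]
top tape_measure []
side paddle [(0.68, 333.3, 270.8), (0.46, 364.4, 220.1)]
side slot_mouth [(0.78, 319.3, 262.7), (0.56, 333.3, 271.4)]
side slot_end [(0.87, 310.4, 275.2)]
side grip [(0.79, 347.5, 262.0)]
side rack_face [(0.94, 286.8, 151.5)]
side tape_measure [(0.72, 366.4, 221.5)]
0.7 [ 177.44929387 -494.11256962  206.3359106 ] [ 3.14154734e+00 -1.55732442e-05  3.44816345e-01]
```

View pics/top0.png

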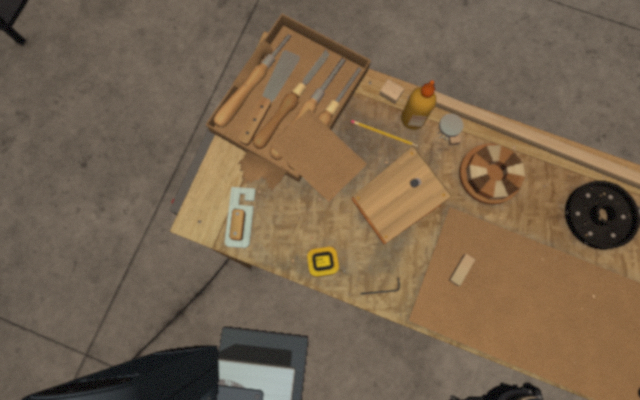

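View pics/side0.png

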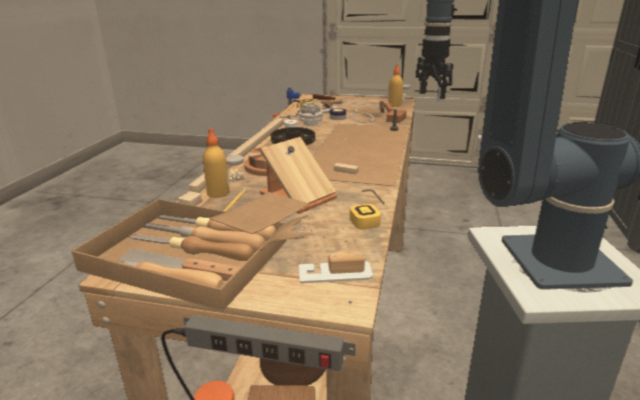

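```bash
python3 - <<'E'
from h import *
np.set_printoptions(precision=1,suppress=True)
print("paddle",tri([("top",237.7,214.2),("side",333.3,270.8)]))
print("mouth",tri([("top",252.8,204.9),("side",319.3,262.7)]),atz("top",252.8,204.9,0),atz("side",319.3,262.7,0))
print("end",tri([("top",243.1,195.8),("side",310.4,275.2)]),atz("top",243.1,195.8,0),atz("side",310.4,275.2,0))
print("grip",tri([("top",239.8,221.8),("side",347.5,262)]),atz("top",239.8,221.8,24),atz("side",347.5,262,24))
print("rack",tri([("top",417.9,182.6),("side",286.8,151.5)]))
for n in("top","side"): print(n,np.array(calibration(n)["pose"]))
E
```

```text
paddle [492.9  25.8   9. ]
mouth [520.8  -7.7   7.6] [524.1  -6.6   0. ] [518.9 -18.5   0. ]
end [541.9  21.8  -2.6] [544.6  21.    0. ] [538.8  26.8   0. ]
grip [467.5  15.6  24. ] [473.8  14.6  24. ] [461.3  17.9  24. ]
rack [ 593.6 -388.5  122.9]
top [[   0.1   -1.     0.2  300.7]
 [  -1.    -0.1    0.  -188.4]
 [   0.    -0.2   -1.  1069. ]
 [   0.     0.     0.     1. ]]
side [[ -1.    0.   -0.  539.6]
 [  0.    0.4  -0.9 814.4]
 [ -0.   -0.9  -0.4 553.6]
 [  0.    0.    0.    1. ]]
```

The top picture shows the paddle at about (238,217), slot opening to the right and grip towards the robot. The tape is at (323,262), and the rack corners are at about (352,200), (413,150), (448,195), (385,241) with the pin at (415,183). The side picture agrees: paddle at (335,268), rack pin at (290,150), gripper far off.

```bash
cat >> h.py <<'E'
np.set_printoptions(precision=2,suppress=True)
def T0():
    s=readout.read_state();return np.array(s["position"]),R.from_euler("xyz",s["tool_rot"]),s
def togo(p,rot,p0=None,r0=None):
    if p0 is None: p0,r0,_=T0()
    print("cm",r0.inv().apply(np.array(p)-p0)/10,"rv",(r0.inv()*rot).as_rotvec())
def rackR(yaw):  # columns: rack x,y,z in world
    return R.from_euler("z",yaw)*R.from_euler("y",-np.radians(40))
E
python3 - <<'E'
from h import *
from scipy.optimize import least_squares
p,r,s=T0();print(p)
P=np.array(calibration("wrist")["pose"])
print("cam in tool",r.inv().apply(P[:3,3]-p),"\n",r.inv().as_matrix()@P[:3,:3],calibration("wrist")["mtx"])
L=np.array([[-155,70,0],[40,70,0],[40,-70,0],[-155,-70,0],[0,0,24.]])
px=np.array([[352,200],[413,150],[448,195],[385,241],[415,183]])
def f(a):
    W=rackR(a[2]).apply(L)+[a[0],a[1],120]
    return np.ravel([proj("top",w)-q for w,q in zip(W,px)])
s=least_squares(f,[594,-388,-.7]);print(s.x,s.fun)
# target above paddle
togo([440,15,230],R.from_euler("xyz",[np.pi,0,0]))
E
```

```text
[ 177.45 -494.11  206.34]
cam in tool [  75.48    1.6  -166.06] 
 [[-0.   -0.96 -0.29]
 [ 1.   -0.   -0.  ]
 [-0.   -0.29  0.96]] [[329.44   0.   321.21]
 [  0.   329.44 205.74]
 [  0.     0.     1.  ]]
[ 592.07 -386.41   -0.85] [ 0.19 -2.7  -1.83 -3.14  2.36  1.94  1.16  2.65 -1.81  0.97]
cm [ 41.92 -39.04  -2.37] rv [ 0.   -0.    0.34]
```

Emit:
{"api": "move_arm", "payload": {"increments": [[1, 3.5, -3.3, -0.2, 0, 0, 0.03], [1, 7, -6.5, -0.4, 0, 0, 0.06], [1, 10.5, -9.8, -0.6, 0, 0, 0.09], [1, 13, -12.1, -0.8, 0, 0, 0.12], [1, 15.7, -14.6, -1, 0, 0, 0.15], [1, 18.4, -17.2, -1.2, 0, 0, 0.18], [1, 21, -19.6, -1.4, 0, 0, 0.21], [1, 23.7, -22.1, -1.6, 0, 0, 0.24]]}}

```text
t: 1.37
position: [326.3, -204.2, 222.8]
tool_rot: [3.141, -0.001, 0.103]
force: [0.9, -0.5, -0.2]
gripper_width: 1.004
gripper_force: 0.0
```

```bash
python3 - <<'E'
from h import *
im=camera("wrist");cv2.imwrite("pics/w1.png",im)
for l in("rack_face","paddle","tape_measure"):
    r=spotter.place_of(l,"wrist");print(l,[(round(x["confidence"],2),round(x["centre"][1]*640,1),round(x["centre"][0]*400,1)) for x in r[:2]])
p,r,s=T0();print(s["t"],p,s["tool_rot"],s["qvel"],proj("wrist",[592,-386,130]))
togo([440,15,230],R.from_euler("xyz",[np.pi,0,0]))
E
```

```text
rack_face []
paddle []
tape_measure [(0.92, 328.3, 104.0)]
1.5667 [ 326.28 -205.4   222.68] [ 3.14 -0.    0.11] [-0.06  0.02  0.   -0.   -0.   -0.  ] [ 665.02 -189.61]
cm [ 13.69 -20.68  -0.75] rv [ 0.   -0.    0.11]
```

Emit:
{"api": "move_arm", "payload": {"increments": [[1, 1.8, -2.7, -0.1, 0, 0, 0.02], [1, 3.6, -5.4, -0.2, 0, 0, 0.04], [1, 5.4, -8.1, -0.3, 0, 0, 0.06], [1, 7.2, -10.8, -0.4, 0, 0, 0.08], [1, 9, -13.6, -0.5, 0, 0, 0.09], [1, 10.8, -16.3, -0.6, 0, 0, 0.1], [1, 12.4, -18.8, -0.7, 0, 0, 0.11], [1, 13.7, -20.7, -0.7, 0, 0, 0.11]]}}

```text
t: 2.23
position: [441.4, 14.4, 229.2]
tool_rot: [3.142, -0.0, -0.007]
force: [-0.0, -0.8, 0.7]
gripper_width: 1.0
gripper_force: 0.0
```

```bash
python3 - <<'E'
from h import *
im=camera("wrist");cv2.imwrite("pics/w2.png",im)
for l,z in(("paddle",0),("slot_mouth",0),("slot_end",0),("grip",24)):
    r=spotter.place_of(l,"wrist")
    for x in r[:1]:
        u,v=x["centre"][1]*640,x["centre"][0]*400;print(l,round(x["confidence"],2),round(u,1),round(v,1),atz("wrist",u,v,z))
p,r,s=T0();print(s["t"],p,s["tool_rot"],s["qvel"])
E
```

```text
paddle 0.72 318.9 128.1 [491.03  16.19   0.  ]
slot_mouth 0.8 342.3 98.1 [523.27 -12.27   0.  ]
slot_end 0.7 314.2 79.4 [542.96  18.65   0.  ]
grip 0.78 314.2 150.7 [466.49  18.85  24.  ]
2.4833 [440.26  12.67 229.  ] [ 3.14  0.   -0.01] [-0.01 -0.01 -0.01  0.    0.    0.  ]
```

View pics/w2.png

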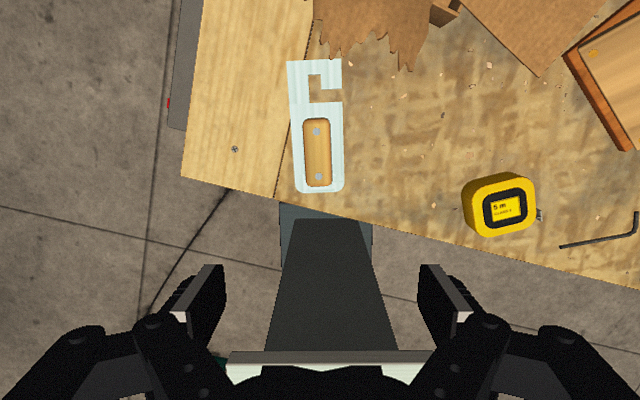

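The wrist picture shows the plate with corners at about (287,61), (341,59), (344,191), (296,193). The slot mouth is on the right edge near (342,95) and the grip spans (303–332, 118–187). I'll segment the plate for an exact pose.

```bash
cat > seg.py <<'E'
from h import *
def plate(im,box):
    x0,y0,x1,y1=box;h=im[y0:y1,x0:x1].astype(int)
    m=((h[...,0]>=h[...,2]-5)&(h.sum(2)>450)).astype(np.uint8)
    n,lab,st,_=cv2.connectedComponentsWithStats(m);k=1+np.argmax(st[1:,4])
    c=max(cv2.findContours((lab==k).astype(np.uint8),cv2.RETR_EXTERNAL,cv2.CHAIN_APPROX_NONE)[0],key=len)[:,0]+[x0,y0]
    return c,st[k]
if __name__=="__main__":
    im=cv2.imread("pics/w2.png");c,st=plate(im,(270,45,365,205))
    w=np.array([atz("wrist",u,v,6)[:2] for u,v in c],np.float32)
    print(st,cv2.minAreaRect(w));
    print(cv2.boxPoints(cv2.minAreaRect(w)))
    p,r,s=T0();print(p,s["tool_rot"])
E
python3 seg.py
```

```text
[  17   14   57  134 4247] ((488.4028015136719, 16.23691749572754), (148.57736206054688, 59.61116027832031), 2.192619562149048)
[[413.03  43.18]
 [415.31 -16.39]
 [563.78 -10.7 ]
 [561.5   48.86]]
[440.26  12.67 229.  ] [ 3.14  0.   -0.01]
```

```bash
python3 - <<'E'
from h import *
togo([465.4,15.3,40],R.from_euler("xyz",[np.pi,0,.038]))
E
```

```text
cm [ 2.53 -0.29 18.9 ] rv [ 0.    0.   -0.05]
```

Emit:
{"api": "move_arm", "payload": {"increments": [[1, 0.7, -0.1, 2.6, 0, 0, -0.02], [1, 1.5, -0.2, 5.4, 0, 0, -0.03], [1, 2.2, -0.3, 8.5, 0, 0, -0.05], [1, 2.5, -0.3, 11.8, 0, 0, -0.05], [1, 2.5, -0.3, 15, 0, 0, -0.05], [1, 2.5, -0.3, 17.5, 0, 0, -0.05], [1, 2.5, -0.3, 18.9, 0, 0, -0.05], [1, 2.5, -0.3, 18.9, 0, 0, -0.05]]}}

```text
t: 3.15
position: [461.2, 15.6, 35.9]
tool_rot: [-3.141, 0.009, 0.042]
force: [-1.3, -0.4, -0.9]
gripper_width: 0.998
gripper_force: 0.0
```

```bash
python3 - <<'E'
from h import *
p,r,s=T0();print(p,s["tool_rot"],s["qvel"])
togo([465.4,15.3,11],R.from_euler("xyz",[np.pi,0,.038]))
E
```

```text
[461.2   15.57  35.89] [-3.14  0.01  0.04] [ 0.01 -0.03  0.08  0.05  0.    0.  ]
cm [0.44 0.05 2.49] rv [-0.    0.01  0.  ]
```

Emit:
{"api": "move_arm", "payload": {"increments": [[1, 0, 0, 0.6, 0, 0, 0], [1, 0, 0, 1.4, 0, 0, 0], [1, 0, 0, 2.2, 0, 0, 0], [1, 0, 0, 2.6, 0, 0, 0], [1, 0, 0, 2.8, 0, 0, 0], [1, 0, 0, 2.8, 0, 0, 0], [0.35, 0, 0, 2.8, 0, 0, 0], [0.2, 0, 0, 2.8, 0, 0, 0]], "squeeze": 60}}

```text
t: 3.82
position: [465.9, 17.1, 12.8]
tool_rot: [3.141, -0.001, 0.045]
force: [-0.1, -0.3, 0.6]
gripper_width: 0.752
gripper_force: 0.0
```

Emit:
{"api": "move_arm", "payload": {"increments": [[0, 0, 0, 0, 0, 0, 0], [0, 0, 0, 0, 0, 0, 0], [0, 0, 0, 0, 0, 0, 0], [0, 0, 0, 0, 0, 0, 0], [0, 0, 0, 0, 0, 0, 0], [0, 0, 0, 0, 0, 0, 0], [0, 0, 0, 0, 0, 0, 0], [0, 0, 0, 0, 0, 0, 0]]}}

```text
t: 4.48
position: [465.9, 17.1, 13.0]
tool_rot: [-3.142, -0.001, 0.045]
force: [-0.6, 0.3, 5.7]
gripper_width: 0.318
gripper_force: 59.5
```

```bash
cat >> h.py <<'E'
RX,RY,YAW=592.,-386.,-.85
def rackpt(v): return rackR(YAW).apply(v)+[RX,RY,120.]
def toolR(): return rackR(YAW)*R.from_euler("x",np.pi)
E
python3 - <<'E'
from h import *
p,r,s=T0();rel=10+0
print("A lift",);togo([460,0,210],r)
B=rackpt([-60,90,110]);print(B);togo(B,toolR())
r0=r; print(r0.inv().apply(B-p)/10)
for k in range(0,9): # interpolation
    pass
E
```

```text
A lift
cm [ -0.65   1.68 -19.7 ] rv [0. 0. 0.]
[ 582.62 -238.95  165.7 ]
cm [ 10.53  26.1  -15.26] rv [-0.31  0.65  0.86]
[ 10.53  26.1  -15.26]
```

Emit:
{"api": "move_arm", "payload": {"increments": [[0, 0, 0, -0.8, 0, 0, 0], [0, 0, 0, -2, 0, 0, 0], [0, 0, 0, -4.5, 0, 0, 0], [0, 0, 0, -7.5, 0, 0, 0], [0, 0, 0, -10.5, 0, 0, 0], [0, 0, 0, -13.5, 0, 0, 0], [0, 0, 0, -16, 0, 0, 0], [0, 0, 0, -18, 0, 0, 0]]}}

```text
t: 5.15
position: [465.4, 16.9, 193.9]
tool_rot: [3.141, -0.0, 0.045]
force: [0.5, -0.4, -3.0]
gripper_width: 0.321
gripper_force: 59.6
```

```bash
python3 - <<'E'
from h import *
im=camera("wrist");cv2.imwrite("pics/w3.png",im)
p,r,s=T0();print(s["t"],p,s["tool_rot"],s["gripper_force"])
B=rackpt([-60,90,110]);print(B);togo(B,toolR())
E
```

```text
5.2 [467.4   16.7  197.93] [ 3.14 -0.01  0.04] 59.633747935295105
[ 582.62 -238.95  165.7 ]
cm [10.34 26.05  3.33] rv [-0.31  0.64  0.86]
```

View pics/w3.png

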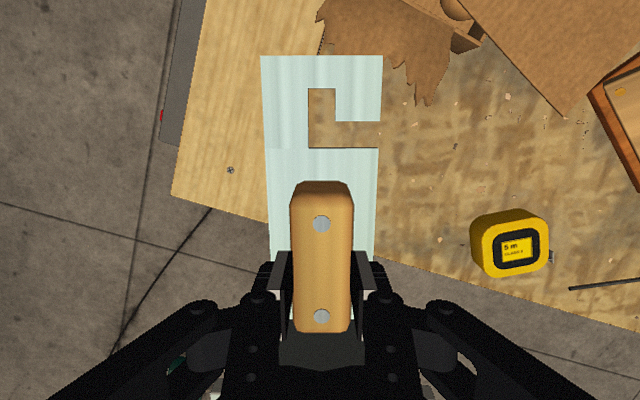

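The paddle is held squarely. Plate corners show at (260,55) and (382,56), the slot end at (308–336, 88), and the cross slot over rows 121–148. I'll get its pose in the tool frame by PnP, with corner refinement.

```bash
python3 - <<'E'
from h import *
g=cv2.cvtColor(cv2.imread("pics/w3.png"),cv2.COLOR_BGR2GRAY)
O=np.array([[75,30,6],[75,-30,6],[60,7,6],[60,-7,6],[44,-7,6],[44,-30,6],[30,-30,6],[30,7,6]],np.float32)
I=np.array([[260,55],[382,56],[308,88],[336,88],[336,121],[381,121],[379,148],[308,148]],np.float32)
I2=cv2.cornerSubPix(g,I.reshape(-1,1,2).copy(),(4,4),(-1,-1),(3,30,.01)).reshape(-1,2);print(I2-I)
p,r,s=T0();c=calibration("wrist");P=np.array(c["pose"]);K=np.array(c["mtx"])
Rc=r.inv().as_matrix()@P[:3,:3];tc=r.inv().apply(P[:3,3]-p)
for X in(I,I2):
    ok,rv,tv=cv2.solvePnP(O,X,K,None,flags=cv2.SOLVEPNP_IPPE);e=cv2.projectPoints(O,rv,tv,K,None)[0][:,0]-X
    M=Rc@cv2.Rodrigues(rv)[0];t=Rc@tv.ravel()+tc
    print("paddle in tool",t,(R.from_euler("x",np.pi).inv()*R.from_matrix(M)).as_rotvec(),"rms",np.sqrt((e**2).mean()))
    # known plane (z rotation only): ray to z_tool
E
```

```text
[[-0.54 -0.06]
 [ 0.45 -0.81]
 [-0.65 -0.44]
 [-1.08 -0.26]
 [-0.72 -0.25]
 [-1.65 -0.24]
 [-1.29 -0.29]
 [ 0.01 -0.05]]
paddle in tool [25.29  1.82 -5.29] [ 2.08 -2.07 -0.09] rms 107.72575
paddle in tool [24.11  1.7   1.51] [ 2.07 -2.07  0.08] rms 107.23823
```

Emit:
{"api": "move_arm", "payload": {"increments": [[0, 1.2, 3, 0.4, -0.04, 0.07, 0.1], [0, 2.3, 6, 0.8, -0.07, 0.15, 0.2], [0, 3.5, 9, 1.2, -0.11, 0.22, 0.3], [0, 4.6, 11.8, 1.5, -0.14, 0.29, 0.39], [0, 5.7, 14.5, 1.9, -0.17, 0.36, 0.48], [0, 6.8, 17.2, 2.2, -0.2, 0.42, 0.56], [0, 7.8, 19.8, 2.5, -0.24, 0.49, 0.65], [0, 8.8, 22.2, 2.8, -0.27, 0.55, 0.74]]}}

```text
t: 5.87
position: [538.8, -243.7, 160.9]
tool_rot: [3.079, -0.54, -0.501]
force: [1.4, 0.0, -2.9]
gripper_width: 0.319
gripper_force: 59.8
```

```bash
python3 - <<'E'
from h import *
p,r,s=T0();print(s["t"],p,s["tool_rot"],s["q"])
B=rackpt([-60,90,110]);togo(B,toolR())
E
```

```text
5.8667 [ 538.77 -243.72  160.94] [ 3.08 -0.54 -0.5 ] [-0.5  -0.39 -0.5   0.92 -0.06  3.14]
cm [ 3.35 -2.61  1.29] rv [-0.14  0.15  0.29]
```

Joint 6 is at its limit, so this half of the grasp can't reach the rack orientation. I'll measure the rack from here, then set the paddle back and regrasp it with a half turn.

```bash
python3 - <<'E'
from h import *
im=camera("wrist");cv2.imwrite("pics/w4.png",im)
c=calibration("wrist");np.save("w4cal.npy",np.array(c["pose"]))
r=spotter.place_of("rack_face","wrist");print([(x["confidence"],x["centre"][1]*640,x["centre"][0]*400) for x in r[:2]])
print(proj("wrist",rackpt([0,0,0])),[proj("wrist",rackpt(v)) for v in([-155,70,0],[40,70,0],[40,-70,0],[-155,-70,0],[0,0,24])])
p,rr,s=T0();print(s["t"],p,s["tool_rot"],s["q"],s["qvel"])
E
```

```text
[(0.84, 442.36800000000005, 96.72)]
[441.2   96.77] [array([303.26, 234.4 ]), array([371.34,  10.37]), array([561.23,  70.26]), array([441.15, 280.21]), array([447.1 , 100.74])]
5.9667 [ 536.91 -243.91  158.09] [ 3.08 -0.53 -0.5 ] [-0.5  -0.39 -0.5   0.92 -0.06  3.14] [ 0.04  0.    0.04  0.09  0.04 -0.  ]
```

View pics/w4.png

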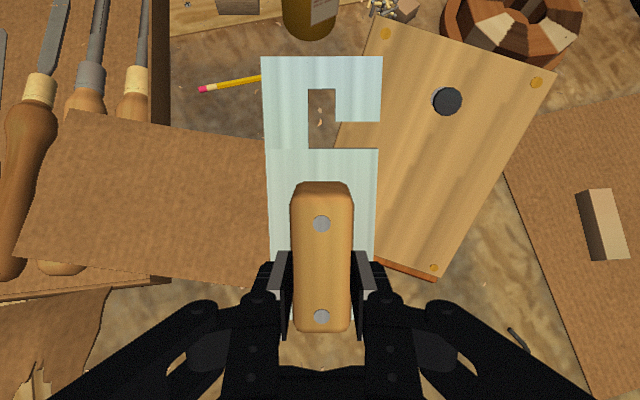

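The picture shows the rack beyond the plate: top corners at (372,14) and (557,70), bottom right at (437,281), pin head at (447,101). All of it is close to my prediction.

```bash
python3 - <<'E'
from h import *
from scipy.optimize import least_squares
L=np.array([[40,70,0],[40,-70,0],[-155,-70,0],[0,0,24.]])
px=np.array([[372,14],[557,70],[437,281],[447,101]])
K=np.array(calibration("wrist")["mtx"]);
def f(a,cal):
    W=rackR(a[2]).apply(L)+[a[0],a[1],120]
    q=(W-cal[:3,3])@cal[:3,:3]@K.T
    return np.ravel(q[:,:2]/q[:,2:]-px)
for cal in(np.load("w4cal.npy"),np.array(calibration("wrist")["pose"])):
    s=least_squares(f,[594,-388,-.8],args=(cal,));print(s.x,s.fun)
p,r,s=T0();
togo([466,17,130],R.from_euler("xyz",[np.pi,0,.045]))
# target after regrasp, tool half-turned
E
```

```text
[ 592.55 -388.42   -0.86] [-1.71 -2.64  1.88  1.8   2.27 -0.07 -1.74  0.43]
[ 592.02 -384.39   -0.85] [-2.29 -3.04  2.63  1.58  2.25  0.19 -1.86  0.69]
cm [-17.58 -18.96  -8.38] rv [ 0.21 -0.5  -0.55]
```

Emit:
{"api": "move_arm", "payload": {"increments": [[0, -2.2, -2.4, -1.1, 0.03, -0.06, -0.07], [0, -4.4, -4.7, -2.1, 0.05, -0.12, -0.14], [0, -6.6, -7.1, -3.1, 0.08, -0.19, -0.21], [0, -8.8, -9.5, -4.2, 0.1, -0.25, -0.28], [0, -11, -11.9, -5.2, 0.13, -0.31, -0.34], [0, -13.2, -14.2, -6.3, 0.16, -0.38, -0.41], [0, -15.4, -16.6, -7.3, 0.18, -0.44, -0.48], [0, -17.6, -19, -8.4, 0.21, -0.5, -0.55]]}}

```text
t: 6.63
position: [467.7, 20.2, 134.3]
tool_rot: [3.141, -0.007, 0.054]
force: [0.1, 0.6, -2.1]
gripper_width: 0.32
gripper_force: 59.9
```

```bash
python3 - <<'E'
from h import *
camera("wrist");p,r,s=T0();print(s["t"],p,s["tool_rot"],s["q"],s["qvel"])
togo([466,17,15],R.from_euler("xyz",[np.pi,0,.045]))
E
```

```text
6.6833 [466.78  25.45 132.76] [-3.13 -0.    0.06] [-0.1  -0.11 -0.2   1.48  0.01  2.99] [-0.05 -0.05 -0.06 -0.08 -0.1   0.03]
cm [-0.16  0.93 11.77] rv [-0.01 -0.    0.02]
```

Emit:
{"api": "move_arm", "payload": {"increments": [[0, 0, 0, 0, 0, 0, 0], [0, 0, 0, 2.5, 0, 0, 0], [0, 0, 0, 5.5, 0, 0, 0], [0, 0, 0, 8.5, 0, 0, 0], [0, 0, 0, 10.5, 0, 0, 0], [0, 0, 0, 11, 0, 0, 0], [0, 0, 0, 11, 0, 0, 0], [0, 0, 0, 11, 0, 0, 0]]}}

```text
t: 7.35
position: [470.4, 17.9, 25.7]
tool_rot: [3.14, -0.012, 0.049]
force: [-0.2, -0.3, -2.7]
gripper_width: 0.319
gripper_force: 60.1
```

```bash
python3 - <<'E'
from h import *
p,r,s=T0();print(s["t"],p,s["tool_rot"],s["qvel"],s["force"])
togo([p[0],p[1],13.3],R.from_euler("xyz",[np.pi,0,s["tool_rot"][2]]))
E
```

```text
7.35 [470.35  17.86  25.69] [ 3.14 -0.01  0.05] [ 0.   -0.02  0.04 -0.    0.   -0.  ] [-0.19 -0.28 -2.7 ]
cm [-0.02 -0.    1.24] rv [ 0.   -0.01 -0.  ]
```

Lower to contact, release, then rise.

Emit:
{"api": "move_arm", "payload": {"increments": [[0, 0, 0, 0.5, 0, -0.01, 0], [0, 0, 0, 0.9, 0, -0.01, 0], [0, 0, 0, 1.2, 0, -0.01, 0], [0, 0, 0, 1.2, 0, -0.01, 0], [0.4, 0, 0, 1.2, 0, -0.01, 0], [0.7, 0, 0, 1.2, 0, -0.01, 0], [1, 0, 0, 1.2, 0, -0.01, 0], [1, 0, 0, 1.2, 0, -0.01, 0]]}}

```text
t: 8.02
position: [470.9, 18.1, 13.8]
tool_rot: [3.14, -0.003, 0.05]
force: [0.0, -0.0, 0.3]
gripper_width: 0.814
gripper_force: 0.0
```

Emit:
{"api": "move_arm", "payload": {"increments": [[1, 0, 0, 1.2, 0, 0, 0], [1, 0, 0, 0, 0, 0, 0], [1, 0, 0, -2.5, 0, 0, 0], [1, -0.5, 0, -5.5, 0, 0, 0], [1, -1, 0, -9, 0, 0, 0], [1, -1.5, 0, -12.5, 0, 0, 0], [1, -2.1, 0, -16, 0, 0, 0], [1, -2.5, 0, -19, 0, 0, 0]]}}

```text
t: 8.68
position: [444.9, 17.2, 206.1]
tool_rot: [3.14, -0.004, 0.05]
force: [1.3, -0.2, -0.1]
gripper_width: 1.001
gripper_force: 0.0
```

```bash
cat > seg2.py <<'E'
from seg import *
im=camera("wrist");P0=calibration("wrist");im=camera("wrist");cv2.imwrite("pics/w5.png",im)
c,st=plate(im,(240,20,400,230))
w=np.array([atz("wrist",u,v,6)[:2] for u,v in c],np.float32)
print(st,cv2.minAreaRect(w));print(cv2.boxPoints(cv2.minAreaRect(w)))
p,r,s=T0();print(s["t"],p,s["tool_rot"],s["q"],s["qvel"])
E
python3 seg2.py
```

```text
[  53   42   56  138 4539] ((495.1618957519531, 17.79633331298828), (147.7321319580078, 58.75104522705078), 2.9087235927581787)
[[419.9   43.39]
 [422.88 -15.29]
 [570.42  -7.79]
 [567.44  50.88]]
8.7833 [448.05  16.87 210.15] [ 3.14 -0.01  0.05] [-0.11 -0.17 -0.1   1.62 -0.    2.98] [ 0.    0.04 -0.1  -0.06 -0.    0.  ]
```

Emit:
{"api": "move_arm", "payload": {"increments": [[1, 0.5, 0, 0, 0, 0, -0.12], [1, 1, 0, 0, 0, 0, -0.24], [1, 1.5, 0, 0, 0, 0, -0.36], [1, 2, 0, 0, 0, 0, -0.48], [1, 2.4, 0, 0, 0, 0, -0.6], [1, 2.4, 0, 0, 0, 0, -0.72], [1, 2.4, 0, 0, 0, 0, -0.84], [1, 2.4, 0, 0, 0, 0, -0.96]]}}

```text
t: 9.45
position: [468.7, 18.5, 202.3]
tool_rot: [3.14, 0.001, 1.016]
force: [0.4, -0.0, -0.2]
gripper_width: 0.999
gripper_force: 0.0
```

Emit:
{"api": "move_arm", "payload": {"increments": [[1, 0, 0, 0, 0, 0, -0.12], [1, 0, 0, 0, 0, 0, -0.24], [1, 0, 0, 0, 0, 0, -0.36], [1, 0, 0, 0, 0, 0, -0.48], [1, 0, 0, 0, 0, 0, -0.6], [1, 0, 0, 0, 0, 0, -0.72], [1, 0, 0, 0, 0, 0, -0.84], [1, 0, 0, 0, 0, 0, -0.96]]}}

```text
t: 10.12
position: [468.7, 18.5, 202.3]
tool_rot: [3.141, 0.002, 1.976]
force: [0.6, -0.4, -0.7]
gripper_width: 1.002
gripper_force: 0.0
```

Emit:
{"api": "move_arm", "payload": {"increments": [[1, 0, 0, 1, 0, 0, -0.12], [1, 0, 0, 2.5, 0, 0, -0.24], [1, 0, 0, 4, 0, 0, -0.36], [1, 0, 0, 5.5, 0, 0, -0.48], [1, 0, 0, 7, 0, 0, -0.6], [1, 0, 0, 8.5, 0, 0, -0.72], [1, 0, 0, 9.5, 0, 0, -0.84], [1, 0, 0, 10, 0, 0, -0.96]]}}

```text
t: 10.78
position: [467.4, 18.5, 100.3]
tool_rot: [-3.14, -0.002, 2.936]
force: [0.6, 1.2, -0.0]
gripper_width: 0.999
gripper_force: 0.0
```

```bash
python3 - <<'E'
from h import *
p,r,s=T0();print(s["t"],p,s["tool_rot"],s["q"],s["qvel"])
togo([471.2,17.1,40],R.from_euler("xyz",[np.pi,0,.05+np.pi]))
E
```

```text
10.7833 [467.42  18.48 100.32] [-3.14 -0.    2.94] [-0.1  -0.1  -0.25  1.42 -0.    0.1 ] [-0.    0.01 -0.08 -0.11 -0.   -1.43]
cm [-0.41 -0.05  6.03] rv [-0.   -0.   -0.26]
```

Emit:
{"api": "move_arm", "payload": {"increments": [[1, -0.1, 0, 1.5, 0, 0, -0.12], [1, -0.2, 0, 3, 0, 0, -0.24], [1, -0.3, 0, 4.5, 0, 0, -0.26], [1, -0.3, 0, 5.5, 0, 0, -0.26], [1, -0.3, 0, 6, 0, 0, -0.26], [1, -0.3, 0, 6, 0, 0, -0.26], [1, -0.3, 0, 6, 0, 0, -0.26], [1, -0.3, 0, 6, 0, 0, -0.26]]}}

```text
t: 11.45
position: [472.8, 17.5, 44.0]
tool_rot: [-3.14, 0.003, -3.093]
force: [0.1, 0.4, 0.2]
gripper_width: 0.996
gripper_force: 0.0
```

```bash
python3 - <<'E'
from h import *
p,r,s=T0();print(s["t"],p,s["tool_rot"],s["q"],s["qvel"])
togo([471.2,17.1,13],R.from_euler("xyz",[np.pi,0,.05+np.pi]))
E
```

```text
11.45 [472.84  17.49  44.01] [-3.14  0.   -3.09] [-0.1  -0.06 -0.34  1.3  -0.   -0.15] [ 0.   -0.    0.01 -0.    0.   -0.  ]
cm [ 0.18 -0.02  3.1 ] rv [-0.  0. -0.]
```

Emit:
{"api": "move_arm", "payload": {"increments": [[1, 0.1, 0, 0.8, 0, 0, 0], [1, 0.1, 0, 1.8, 0, 0, 0], [1, 0.1, 0, 2.6, 0, 0, 0], [1, 0.1, 0, 3, 0, 0, 0], [0.7, 0.1, 0, 3, 0, 0, 0], [0.3, 0.1, 0, 3, 0, 0, 0], [0, 0.1, 0, 3, 0, 0, 0], [0, 0.1, 0, 3, 0, 0, 0]], "squeeze": 60}}

```text
t: 12.12
position: [471.6, 17.4, 13.5]
tool_rot: [-3.14, 0.003, -3.093]
force: [0.2, -0.8, -0.5]
gripper_width: 0.45
gripper_force: 0.0
```

Emit:
{"api": "move_arm", "payload": {"increments": [[0, 0, 0, 0, 0, 0, 0], [0, 0, 0, 0, 0, 0, 0], [0, 0, 0, 0, 0, 0, 0], [0, 0, 0, 0, 0, 0, 0], [0, 0, 0, 0, 0, 0, 0], [0, 0, 0, 0, 0, 0, 0], [0, 0, 0, 0, 0, 0, 0], [0, 0, 0, 0, 0, 0, 0]]}}

```text
t: 12.78
position: [471.9, 17.4, 14.0]
tool_rot: [-3.14, 0.003, -3.093]
force: [-0.5, 0.5, 4.9]
gripper_width: 0.312
gripper_force: 59.3
```

Emit:
{"api": "move_arm", "payload": {"increments": [[0, 0, 0, -0.8, 0, 0, 0], [0, 0, 0, -2, 0, 0, 0], [0, 0, 0, -4.5, 0, 0, 0], [0, 0, 0, -7.5, 0, 0, 0], [0, 0, 0, -10.5, 0, 0, 0], [0, 0, 0, -13.5, 0, 0, 0], [0, 0, 0, -16, 0, 0, 0], [0, 0, 0, -18, 0, 0, 0]]}}

```text
t: 13.45
position: [470.8, 17.7, 194.8]
tool_rot: [-3.14, 0.002, -3.093]
force: [-0.1, -0.5, -2.5]
gripper_width: 0.315
gripper_force: 59.5
```

```bash
sed -i 's/^RX.*/RX,RY,YAW=592.3,-387.,-.855/; s/^def toolR.*/def toolR(): return rackR(YAW)*R.from_euler("xyz",[np.pi,0,np.pi])/' h.py
cat >> h.py <<'E'
# paddle origin in tool frame (half-turned grasp): tool x = -paddle x, z = -paddle z
OFF=np.array([-22.9,0.,13.])   # paddle origin, tool axes
def tcp_for(v): # tcp world for paddle origin at rack coords v
    return rackpt(v)-toolR().apply(OFF)
E
python3 - <<'E'
from h import *
p,r,s=T0();print(s["t"],p,s["tool_rot"],s["q"],s["qvel"])
print(tcp_for([-37,55,60]));togo(tcp_for([-37,55,60]),toolR())
E
```

```text
13.45 [470.78  17.69 194.79] [-3.14  0.   -3.09] [-0.1  -0.1  -0.07  1.6  -0.   -0.15] [0.   0.04 0.49 0.46 0.   0.  ]
[ 572.9  -280.88  137.42]
cm [ -8.74 -30.31   5.81] rv [ 0.31 -0.65  0.87]
```

Emit:
{"api": "move_arm", "payload": {"increments": [[0, -0.8, -2.8, 0.3, 0.03, -0.06, 0.08], [0, -1.6, -5.6, 0.6, 0.06, -0.13, 0.16], [0, -2.4, -8.5, 1, 0.09, -0.19, 0.25], [0, -3.2, -11.3, 1.3, 0.12, -0.25, 0.33], [0, -4.1, -14.2, 1.6, 0.15, -0.31, 0.41], [0, -4.9, -17, 2, 0.18, -0.37, 0.49], [0, -5.7, -19.8, 2.3, 0.21, -0.43, 0.57], [0, -6.5, -22.5, 2.6, 0.23, -0.49, 0.65]]}}

```text
t: 14.12
position: [545.4, -204.6, 165.5]
tool_rot: [-3.08, 0.53, 2.537]
force: [-0.4, 0.2, -3.1]
gripper_width: 0.315
gripper_force: 59.6
```

```bash
python3 - <<'E'
from h import *
p,r,s=T0();print(s["t"],p,s["tool_rot"],s["q"],s["qvel"])
togo(tcp_for([-37,55,60]),toolR())
E
```

```text
14.1167 [ 545.41 -204.57  165.51] [-3.08  0.53  2.54] [-0.37 -0.36 -0.47  0.96 -0.18  0.21] [-0.32 -0.13 -0.48 -1.03 -0.21  0.57]
cm [-4.28 -4.35  6.04] rv [ 0.08 -0.16  0.21]
```

Emit:
{"api": "move_arm", "payload": {"increments": [[0, -1, -1.1, 1.5, 0.03, -0.05, 0.07], [0, -2.1, -2.2, 3, 0.05, -0.11, 0.14], [0, -3.2, -3.3, 4.5, 0.08, -0.16, 0.21], [0, -4.2, -4.3, 6, 0.08, -0.16, 0.21], [0, -4.2, -4.3, 6, 0.08, -0.16, 0.21], [0, -4.2, -4.3, 6, 0.08, -0.16, 0.21], [0, -4.2, -4.3, 6, 0.08, -0.16, 0.21], [0, -4.2, -4.3, 6, 0.08, -0.16, 0.21]]}}

```text
t: 14.78
position: [574.2, -278.7, 139.8]
tool_rot: [3.138, 0.697, 2.29]
force: [-0.1, -0.1, -2.3]
gripper_width: 0.313
gripper_force: 60.0
```

```bash
python3 - <<'E'
from h import *
W=camera("wrist");S=camera("side");cv2.imwrite("pics/w6.png",np.vstack([W[:300],cv2.resize(S[80:280,200:413],(640,600))[:300]]))
cv2.imwrite("pics/s6.png",S)
p,r,s=T0();print(s["t"],p,s["tool_rot"],s["q"],s["qvel"],s["force"])
togo(tcp_for([-37,55,60]),toolR())
q=rackR(YAW).inv()
print("paddle in rack",q.apply(p+r.apply(OFF)-[RX,RY,120]))
c=cv2.resize(S[100:230,230:400],(0,0),fx=3,fy=3,interpolation=cv2.INTER_CUBIC)
T=camera("top");cv2.imwrite("pics/top6.png",T)
t=cv2.resize(T[130:260,340:470],(390,390),interpolation=cv2.INTER_CUBIC)
w=cv2.resize(W,(400,250))
H=np.zeros((590,800,3),np.uint8);H[:390,:390]=t;H[:390,395:800]=c[:390,:405];H[392:590,:400]=w[:198];cv2.imwrite("pics/m6.png",H)
E
```

```text
14.8833 [ 574.5  -278.82  140.43] [3.14 0.7  2.29] [-0.41 -0.33 -0.57  0.67 -0.27  0.34] [-0.   -0.   -0.   -0.01 -0.   -0.  ] [-0.48 -0.05 -1.66]
cm [ 0.16 -0.26  0.26] rv [0.01 0.   0.  ]
paddle in rack [-35.44  57.7   62.64]
```

View pics/m6.png

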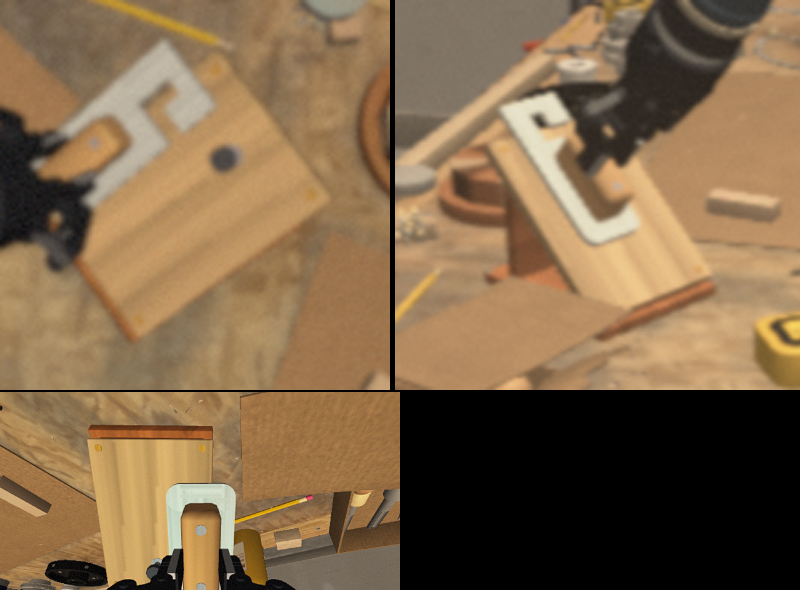

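The montage shows the paddle hovering beside the pin with the slot mouth facing the pin head, parallel to the rack. The top crop has the head at (224,158). I'll check alignment in the full wrist picture.

```bash
python3 - <<'E'
from h import *
im=cv2.imread("pics/w6.png")[:300];cv2.imwrite("pics/w6v.png",cv2.resize(im,(800,375)))
for n in("wrist","top","side"):
    print(n,[proj(n,rackpt(v)).round(1) for v in([-155,70,0],[-155,-70,0],[40,-70,0],[0,0,24])])
p,r,s=T0()
print("paddle pts top",[proj("top",p+r.apply(OFF+np.array([-a,b,-6]))).round(1) for a,b in((75,30),(75,-30),(37,-30),(-75,-30))])
E
```

```text
wrist [array([339.7,  70.6]), array([132.9,  69.9]), array([170.9, 316.6]), array([243.9, 290.4])]
top [array([352.4, 197. ]), array([386.2, 243.5]), array([450.6, 197. ]), array([413.4, 183.9])]
side [array([297.8, 206.6]), array([336. , 190.9]), array([299.8, 136.2]), array([291.5, 148. ])]
paddle pts top [array([395. , 142.8]), array([412.3, 165.1]), array([399. , 176.1]), array([362.9, 205.9])]
```

View pics/w6v.png

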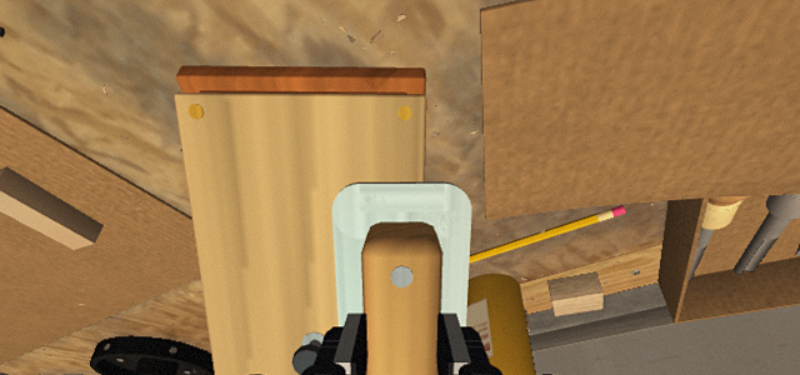

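```bash
python3 - <<'E'
from h import *
from scipy.optimize import least_squares
K=np.array(calibration("wrist")["mtx"]);C6=np.array(calibration("wrist")["pose"]);C4=np.load("w4cal.npy")
T=calibration("top");S=calibration("side")
a,b,c,d,h=[-155,70,0],[40,70,0],[40,-70,0],[-155,-70,0],[0,0,24.]
obs=[(K,C4,[b,c,d,h],[[372,14],[557,70],[437,281],[447,101]],1),
(K,C6,[a,d,h],[[340,76],[140.8,76],[245.6,285]],1),
(np.array(T["mtx"]),np.array(T["pose"]),[a,b,c,d,h],[[352,200],[413,150],[448,195],[385,241],[414.7,182.7]],1)]
def f(v,sel,free):
    o=[]
    for i in sel:
        k,P,L,px,w=obs[i];W=rackR(v[2]).apply(np.array(L,float))+[v[0],v[1],120+(v[3] if free else 0)]
        q=(W-P[:3,3])@P[:3,:3]@k.T;o.append((q[:,:2]/q[:,2:]-px).ravel()*w)
    return np.concatenate(o)
for sel in([0],[1],[2],[0,1],[0,1,2]):
  for fr in(0,1):
    s=least_squares(f,[592,-387,-.85,0],args=(sel,fr));print(sel,fr,s.x,np.sqrt(np.mean(s.fun**2)))
E
```

```text
[0] 0 [ 592.55 -388.42   -0.86    0.  ] 1.7693350878060274
[0] 1 [ 593.18 -390.23   -0.86   -2.37] 1.5501457100905047
[1] 0 [ 596.11 -389.08   -0.86    0.  ] 3.2835715566353696
[1] 1 [ 597.61 -394.05   -0.86   -6.5 ] 0.9375005426722517
[2] 0 [ 592.21 -386.25   -0.85    0.  ] 2.051084126601962
[2] 1 [ 601.32 -392.22   -0.85  -32.68] 1.7794978053529622
[0, 1] 0 [ 594.01 -388.94   -0.87    0.  ] 2.9556754778234526
[0, 1] 1 [ 595.23 -392.68   -0.87   -4.92] 2.11265571379649
[0, 1, 2] 0 [ 593.89 -388.66   -0.86    0.  ] 2.693702684555715
[0, 1, 2] 1 [ 594.89 -391.54   -0.87   -4.1 ] 2.303490099139363
```

```bash
sed -i 's/^RX.*/RX,RY,YAW=594.2,-389.5,-.86/' h.py
cat >> h.py <<'E'
def inrack():
    p,r,s=T0();q=rackR(YAW).inv();print("t",s["t"],"paddle in rack",q.apply(p+r.apply(OFF)-[RX,RY,120]),"rot err",(toolR().inv()*r).as_rotvec(),"force in rack",q.apply(s["force"]),"qv",np.abs(s["qvel"]).max())
E
python3 - <<'E'
from h import *
inrack();togo(tcp_for([-37,52,10]),toolR())
E
```

```text
t 14.9333 paddle in rack [-38.01  57.51  64.82] rot err [-0.01 -0.   -0.01] force in rack [-1.51  0.03 -2.39] qv 0.0035601811770887572
cm [-0.1  -0.57  5.48] rv [0.01 0.   0.01]
```

Emit:
{"api": "move_arm", "payload": {"increments": [[0, 0, -0.2, 1, 0.01, 0, 0.01], [0, -0.1, -0.4, 2, 0.01, 0, 0.01], [0, -0.1, -0.6, 3, 0.01, 0, 0.01], [0, -0.1, -0.6, 4, 0.01, 0, 0.01], [0, -0.1, -0.6, 4.8, 0.01, 0, 0.01], [0, -0.1, -0.6, 5.3, 0.01, 0, 0.01], [0, -0.1, -0.6, 5.5, 0.01, 0, 0.01], [0, -0.1, -0.6, 5.5, 0.01, 0, 0.01]]}}

```text
t: 15.6
position: [593.1, -310.4, 96.6]
tool_rot: [3.141, 0.696, 2.277]
force: [-0.7, 0.0, -3.0]
gripper_width: 0.315
gripper_force: 60.0
```

```bash
python3 - <<'E'
from h import *
inrack()
T=camera("top");S=camera("side");inrack()
t=cv2.resize(T[135:210,370:450],(480,450),interpolation=cv2.INTER_CUBIC)
c=cv2.resize(S[120:195,255:310],(330,450),interpolation=cv2.INTER_CUBIC)[:,:320]
cv2.imwrite("pics/m7.png",np.hstack([t,c]))
p,r,s=T0()
for n,o,f in(("top",(370,135),6),("side",(255,120),6)):
    g=lambda P:((proj(n,P)-o)*f).round()
    print(n,"head",g(rackpt([0,0,20])),"slot",[g(p+r.apply(OFF+np.array([-a,b,-6]))) for a,b in((75,-30),(44,-30),(30,-30),(44,-7),(60,-7),(60,7))])
E
```

```text
t 15.6 paddle in rack [-38.62  50.71   8.07] rot err [0. 0. 0.] force in rack [-2.31 -0.53 -1.97] qv 0.021026690630229036
t 15.7 paddle in rack [-37.35  51.17   9.08] rot err [0. 0. 0.] force in rack [-1.84 -0.17 -1.68] qv 0.012028766328890548
top head [271. 287.] slot [array([319., 179.]), array([255., 230.]), array([227., 252.]), array([218., 181.]), array([250., 154.]), array([228., 124.])]
side head [211. 171.] slot [array([130., 123.]), array([164., 177.]), array([180., 201.]), array([124., 189.]), array([106., 160.]), array([ 81., 168.])]
```

View pics/m7.png

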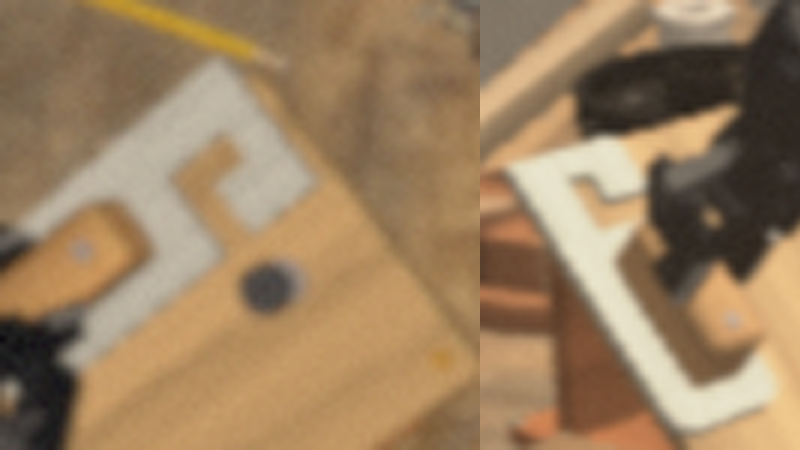

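The crops show the pin head at (267,287), the slot mouth between (222,253) and (253,232), and the plate corner at (318,180). My model agrees to about 1 mm. Next I'll probe the face by contact.

Emit:
{"api": "move_arm", "payload": {"increments": [[0, 0, 0, 0.2, 0, 0, 0], [0, 0, 0, 0.4, 0, 0, 0], [0, 0, 0, 0.5, 0, 0, 0], [0, 0, 0, 0.6, 0, 0, 0], [0, 0, 0, 0.7, 0, 0, 0], [0, 0, 0, 0.8, 0, 0, 0], [0, 0, 0, 0.8, 0, 0, 0], [0, 0, 0, 0.8, 0, 0, 0]]}}

```text
t: 16.37
position: [596.6, -313.7, 92.7]
tool_rot: [3.141, 0.698, 2.278]
force: [-7.8, 6.1, 4.1]
gripper_width: 0.313
gripper_force: 61.8
```

```bash
python3 -c "
from h import *
inrack()"
```

```text
t 16.3667 paddle in rack [-37.46  51.21   2.02] rot err [0. 0. 0.] force in rack [-4.84 -1.93  9.37] qv 0.001635757980412583
```

Emit:
{"api": "move_arm", "payload": {"increments": [[0, 0, 0, -0.3, 0, 0, 0], [0, 0, 0, -0.55, 0, 0, 0], [0, 0, -0.5, -0.55, 0, 0, 0], [0, 0, -1.1, -0.55, 0, 0, 0], [0, 0, -1.7, -0.55, 0, 0, 0], [0, 0, -2.2, -0.55, 0, 0, 0], [0, 0, -2.6, -0.55, 0, 0, 0], [0, 0, -2.8, -0.55, 0, 0, 0]]}}

```text
t: 17.03
position: [572.3, -330.4, 95.7]
tool_rot: [3.141, 0.697, 2.276]
force: [-0.9, -0.1, -1.5]
gripper_width: 0.311
gripper_force: 60.0
```

```bash
python3 -c "
from h import *
inrack();camera('top');inrack()"
```

```text
t 17.0333 paddle in rack [-37.99  21.88   6.35] rot err [0. 0. 0.] force in rack [-1.4  -0.73 -0.83] qv 0.0426698908334671
t 17.0833 paddle in rack [-37.91  21.83   6.39] rot err [0. 0. 0.] force in rack [-1.83 -0.08 -1.25] qv 0.011367808455505179
```

Emit:
{"api": "move_arm", "payload": {"increments": [[0, -0.1, -0.4, 0, 0, 0, 0], [0, -0.1, -0.8, 0, 0, 0, 0], [0, -0.1, -1.2, 0, 0, 0, 0], [0, -0.1, -1.6, 0, 0, 0, 0], [0, -0.1, -1.9, 0, 0, 0, 0], [0, -0.1, -2.1, 0, 0, 0, 0], [0, -0.1, -2.2, 0, 0, 0, 0], [0, -0.1, -2.2, 0, 0, 0, 0]]}}

```text
t: 17.75
position: [556.8, -344.7, 96.6]
tool_rot: [3.14, 0.698, 2.277]
force: [-0.3, -0.4, -2.3]
gripper_width: 0.314
gripper_force: 60.0
```

```bash
python3 - <<'E'
from h import *
inrack();T=camera("top");S=camera("side");inrack()
t=cv2.resize(T[135:210,370:450],(480,450),interpolation=cv2.INTER_CUBIC)
c=cv2.resize(S[120:195,255:310],(330,450),interpolation=cv2.INTER_CUBIC)[:,:320]
cv2.imwrite("pics/m8.png",np.hstack([t,c]))
p,r,s=T0();g=lambda P:((proj("top",P)-(370,135))*6).round()
print("head",g(rackpt([0,0,24])),"slot",[g(p+r.apply(OFF+np.array([-a,b,-6]))) for a,b in((75,30),(75,-30),(44,-30),(60,-7),(60,7),(30,7))])
E
```

```text
t 17.75 paddle in rack [-36.81   0.76   6.6 ] rot err [0. 0. 0.] force in rack [-1.41 -0.43 -1.82] qv 0.006128019261795729
t 17.85 paddle in rack [-36.76   1.15   6.64] rot err [0. 0. 0.] force in rack [-1.67 -0.19 -1.99] qv 0.0026612927313091938
head [268. 289.] slot [array([307., 155.]), array([407., 286.]), array([340., 336.]), array([336., 260.]), array([313., 230.]), array([251., 278.])]
```

View pics/m8.png

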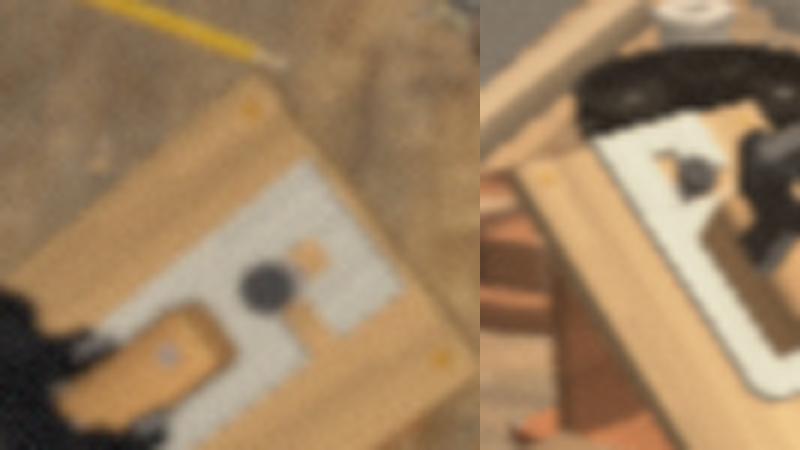

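The pin head at (267,288) sits in the corner of the L, clear under the plate. Next the paddle goes down the slope.

Emit:
{"api": "move_arm", "payload": {"increments": [[0, 0.2, -0.1, 0, 0, 0, 0], [0, 0.5, -0.1, 0, 0, 0, 0], [0, 0.8, -0.1, 0, 0, 0, 0], [0, 1.1, -0.1, 0, 0, 0, 0], [0, 1.4, -0.1, 0, 0, 0, 0], [0, 1.6, -0.1, 0, 0, 0, 0], [0, 1.7, -0.1, 0, 0, 0, 0], [0, 1.7, -0.1, 0, 0, 0, 0]]}}

```text
t: 18.52
position: [547.5, -334.9, 85.2]
tool_rot: [3.141, 0.697, 2.277]
force: [0.1, 0.1, -3.3]
gripper_width: 0.319
gripper_force: 60.0
```

```bash
python3 -c "
from h import *
inrack()"
```

```text
t 18.5167 paddle in rack [-54.5    0.17   6.5 ] rot err [0. 0. 0.] force in rack [-2.09  0.13 -2.54] qv 0.011268303366863469
```

Now lower onto the face and edge further down until the pin is felt.

Emit:
{"api": "move_arm", "payload": {"increments": [[0, 0, 0, 0.15, 0, 0, 0], [0, 0, 0, 0.3, 0, 0, 0], [0, 0, 0, 0.4, 0, 0, 0], [0, 0.05, 0, 0.45, 0, 0, 0], [0, 0.1, 0, 0.45, 0, 0, 0], [0, 0.15, 0, 0.45, 0, 0, 0], [0, 0.2, 0, 0.45, 0, 0, 0], [0, 0.2, 0, 0.45, 0, 0, 0]]}}

```text
t: 19.18
position: [548.6, -336.2, 80.9]
tool_rot: [3.14, 0.698, 2.277]
force: [-0.0, -0.2, -1.2]
gripper_width: 0.312
gripper_force: 60.2
```

```bash
python3 -c "
from h import *
inrack()"
```

```text
t 19.1833 paddle in rack [-55.95   0.12   2.11] rot err [0. 0. 0.] force in rack [-0.68 -0.13 -0.97] qv 0.0025307339403566097
```

Emit:
{"api": "move_arm", "payload": {"increments": [[0, 0.05, 0, 0.05, 0, 0, 0], [0, 0.1, 0, 0.05, 0, 0, 0], [0, 0.15, 0, 0.05, 0, 0, 0], [0, 0.2, 0, 0.05, 0, 0, 0], [0, 0.2, 0, 0.05, 0, 0, 0], [0, 0.2, 0, 0.05, 0, 0, 0], [0, 0.2, 0, 0.05, 0, 0, 0], [0, 0.2, 0, 0.05, 0, 0, 0]]}}

```text
t: 19.85
position: [548.6, -335.9, 80.6]
tool_rot: [3.14, 0.7, 2.276]
force: [-0.6, 0.4, 2.4]
gripper_width: 0.314
gripper_force: 60.8
```

```bash
python3 -c "
from h import *
inrack()"
```

```text
t 19.85 paddle in rack [-56.28   0.28   2.09] rot err [ 0. -0.  0.] force in rack [ 1.02 -0.22  2.31] qv 0.0020539029886758003
```

Seated at the closed end and on the face. Release and retreat along the tool axis.

Emit:
{"api": "move_arm", "payload": {"increments": [[0.36, 0, 0, 0, 0, 0, 0], [0.42, 0, 0, 0, 0, 0, 0], [0.5, 0, 0, 0, 0, 0, 0], [0.6, 0, 0, 0, 0, 0, 0], [0.7, 0, 0, 0, 0, 0, 0], [0.8, 0, 0, 0, 0, 0, 0], [0.8, 0, 0, 0, 0, 0, 0], [0.8, 0, 0, -0.2, 0, 0, 0]]}}

```text
t: 20.52
position: [546.8, -334.3, 80.3]
tool_rot: [3.141, 0.697, 2.277]
force: [-0.2, -0.0, -0.1]
gripper_width: 0.803
gripper_force: 0.0
```

Emit:
{"api": "move_arm", "payload": {"increments": [[0.8, 0, 0, -0.6, 0, 0, 0], [0.8, 0, 0, -1.5, 0, 0, 0], [0.8, 0, 0, -3, 0, 0, 0], [0.8, 0, 0, -4.5, 0, 0, 0], [0.8, 0, 0, -6.5, 0, 0, 0], [0.8, 0, 0, -8.5, 0, 0, 0], [0.8, 0, 0, -10, 0, 0, 0], [0.8, 0, 0, -11, 0, 0, 0]]}}

```text
t: 21.18
position: [501.4, -280.2, 168.5]
tool_rot: [3.138, 0.702, 2.276]
force: [0.6, 0.2, -0.5]
gripper_width: 0.799
gripper_force: 0.0
```

```bash
python3 - <<'E'
from h import *
T=camera("top");S=camera("side");W=camera("wrist")
t=cv2.resize(T[135:210,370:450],(384,360),interpolation=cv2.INTER_CUBIC)
c=cv2.resize(S[110:210,250:360],(396,360),interpolation=cv2.INTER_CUBIC)
H=np.zeros((600,780,3),np.uint8);H[:360,:384]=t;H[:360,384:]=c;H[362:600,:380]=cv2.resize(W,(380,238));cv2.imwrite("pics/m9.png",H)
p,r,s=T0();print(s["t"],p,s["force"])
E
```

```text
21.3333 [ 501.68 -280.69  167.01] [-0.37 -1.    0.14]
```

View pics/m9.png

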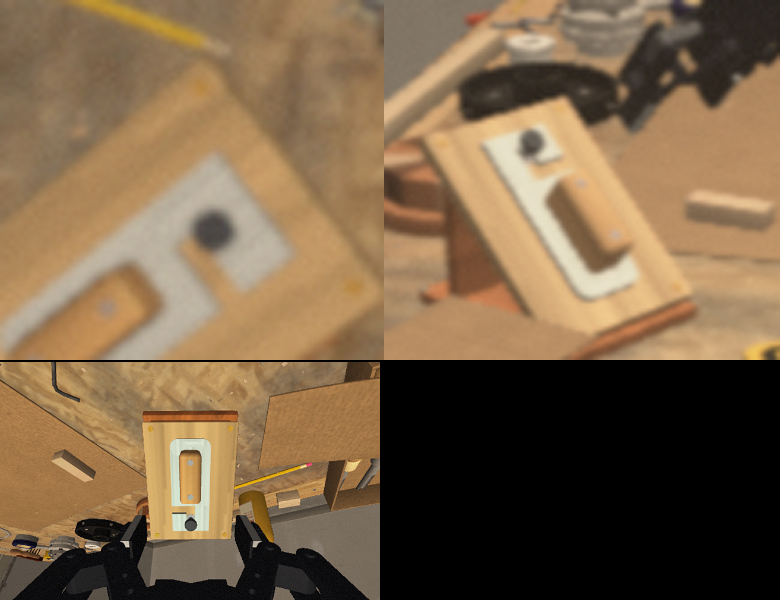

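The paddle hangs straight and flat on the rack face, with the pin head over the closed slot end (top crop (212,230), side crop (531,142)). The gripper is clear, so I'm handing the job in.

```bash
python3 -c "
from cell import workorder
print(workorder.finish_job())"
```

```text
the job is handed in; nothing more can be done
None
```

The paddle hangs straight down the slope with the pin in the closed end of its slot, plate flat on the face and grip outward; the tape measure was never touched and the job was handed in at about 21 s.

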